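# Lock a bottle clamp with its thumb wedge

## Robot

A 7-joint arm with a two-finger parallel gripper is mounted at the origin on a cart in front of the work surface, level with it; the furniture and walls round the work are solid. World frame = base frame: x ahead of the robot, y to its left, z up, the work surface at z = 0. Lengths are in m, angles in degrees, forces in N, time in s.
With the tool pointing down it reaches from about 0.425 to 0.875 m from the base axis. Payload 4.7 kg.
Tool frame: the origin (TCP) lies on the mounting face of the last link; the fingertips stand 182 mm ahead of it and the grasp point (between the pads) lies 164 mm ahead of it; z points along the fingers, y is the line along which they close (so a half turn about z gives the same grasp; the last joint's range is limited). The gripper opens to 87 mm and grips with 3 to 60 N. Pads are 19 mm wide; open, the fingers measure 117 mm over their backs; the gripper's body (75 mm by 190 mm) begins 51 mm behind the grasp point.
Start: joints at [72.599, 18.392, -4.016, 83.108, 1.295, 78.541, -3.26], TCP at [0.203, -0.617, 0.405] pointing down, gripper open.
Joint ranges: [-163.93, 163.93], [-17.29, 119.83], [-79.2, 71.16], [3.27, 140.29], [-89.18, 269.18], [5.43, 117.66], [-154.24, 154.24]. Speed limits (degrees/s): [147.25, 147.25, 180, 180, 180, 180, 180].

## Interface

Orientations are given as [roll, pitch, yaw] about the fixed x, y, z axes, in that order (R = Rz(yaw) Ry(pitch) Rx(roll)).
In Python, from cell import env gives the robot as it stands.
- The arm moves only by the tool servo_tool, never from a script. Its argument "plan" is a list of rows, each an object with "xyz": the shift along the tool's x, y, z in cm, a list of three; "twist": the turn, a rotation vector about the tool's x, y, z in degrees, a list of three; "jaw": the closure, from 0 (fully open) to 1 (shut). In form: [{"xyz": [x, y, z], "twist": [wx, wy, wz], "jaw": jaw}, ...]. A call has 1 to 10 rows; each row is the pose to reach, as a shift and turn from the pose commanded when the call began, along the tool's axes at that moment; what a row does not reach only later rows make up. A row lasts 1/12 s, in which the tool goes at most 41.7 mm and 7.16 degrees, less where a joint would pass 70% of its speed; a pose out of reach is approached as far as the arm can. A call with a gripper value outside its range is refused whole. The fingers move at their own pace and stop on an object; "newtons" is the grip in N (left out, the last holds). Time passes only in rows, so rows that repeat a pose let the fingers close. It gives the time, the measured TCP pose, the force, the opening and the grip force at its end, in the units of the state.
- env.get_obs(): the state, without advancing time (a new reading comes with each control period).
- env.read_camera(name): name is "side" or "top"; returns a dict with "img" (384x512x3 uint8, red, green, blue), "camera_matrix" (3x3 intrinsics, pixels), "k1" (the pictures are not rectified: a ray, as slopes to the right and down, at radius r is drawn at 1 + k1 r^2 times it, then the intrinsics apply), "R" (3x3) and "t" (3): a world point X has camera coordinates R X + t. Camera axes: x right, y down, z forward; pixel columns grow to the right and rows downward; lengths in m; the calibration is good to about 2 mm. A picture is of the moment at which its call begins. There is no depth.
- env.sign_off(): hands the job in; it is judged then, once.
The state is a dict: "time_s": time; "qpos": joint angles; "joint_velocities": joint speeds; "effort": joint torques, N m; "tool_pos": TCP position; "tool_rot": TCP orientation; "force": force on the tool from outside, world axes, zero at the start; "wrist_torque": the same for the moment, N m; "grip_width": finger opening in m; "grasp_force": force on a finger pad.
Only numpy, scipy, OpenCV 4.12 (cv2) and the standard library are available. Lean on these libraries where they do the work, as an engineer would, in place of code of your own. Each camera call takes 0.05 s, during which the arm holds its last target. There are 200 camera calls.

## Task

Slide the clamp's bar up to the bottle until the bottle is held snug between its jaw and the fixed jaw, without squeezing it hard. Then push the thumb wedge in under the housing with a firm thumb's pressure (about 15 N, not forced) until it jams the bar fast, let go, and leave the bottle standing upright and everything else on the bench where it is.

Things in the scene. Friction and masses are not known exactly. Their poses are not given: they have to be found in the camera images.
- fixture: bottle clamp fixed to the bench: aluminium plate 90 (x) x 240 (y) x 12 mm with a grey housing, 74 x 50 mm and 65 mm high, over its origin (on the bench). Its steel bar slides along -y through the housing towards an upright rubber-faced fixed jaw (72 mm wide, up to z = 58 mm); its thumb wedge slides in along +x under the housing's roof, over a low shelf (z = 26 mm).
- seat (a point): on the plate (z = 12 mm): y = -105 mm of the fixture, where the middle of the bottle's underside is when it rests against the fixed jaw (sideways, along x, it may stand anywhere).
- bar (a joint): steel sliding bar, 40 mm wide, its top at z = 30 mm, a 66 x 40 mm rubber-faced jaw on its -y end. In m: 0 = fully open, grows as it slides along the fixture's -y towards the bottle; end stop 0.05. Starts at 0 to 0.014; its jaw meets the seated bottle at 0.042. The slide has about 2.5 N of dry friction (more while it pushes the bottle) and stays where left. Meet the glass slowly: a knock at 20 mm/s squeezes it too hard.
- bar_push (a point): middle (z = 50 mm) of the ribbed outer (+y) face of the bar's upright handle, a steel block 30 (x) x 12 (y) x 36 mm on the bar's +y end, z = 30 to 66 mm. Pushing this face along the fixture's -y closes the bar. Axes as the fixture's.
- wedge_push (a point): middle (z = 47 mm) of the ribbed outer (-x) end face of the steel thumb wedge, 24 mm wide, z = 31 to 65 mm; the wedge sticks out of the housing towards -x. Push this face along the fixture's +x. At wedge = 0 it is 105 mm in front (-x) of the fixture's origin. Axes as the fixture's.
- wedge (a joint): captive thumb wedge (100 mm long, ramp 1 in 5 below), m: 0 = out, grows inwards, stop 0.055; starts at 0 to 0.010. About 4 N of dry friction. Its ramp meets a hidden brake shoe on the bar somewhere between 0.022 and 0.044 (a worn strip, unmeasured: it must be felt); then the push climbs about 3 to 5 N per mm, each N above 4 pressing about 1 N on the shoe. It stays in when let go.
- bottle_centre (a point): centre (56 mm up) of the reagent bottle: glass, blue cap, 56 mm in diameter, 125 mm high, about 0.2 kg, loose on the plate between the jaws; it starts 4 to 14 mm short of its seat.
- bottle: the same bottle; origin at the middle of its underside.
- stopper: bystander: black rubber stopper, 36 mm, 30 mm high, in front of the bottle.
- vial: bystander: small vial with blue cap, 22 mm, 50 mm high, in front of the fixed jaw.
- cork: bystander: smaller black rubber stopper, 29 mm, 26 mm high, in front of the bar's handle end.
- flask: bystander: conical glass flask, 84 mm, 131 mm high, to the left.
- marker: bystander: marker pen lying, 18 x 124 mm, to the left near the front edge.
- boss: bystander: black bosshead, 50 mm, to the right.
There are look-alikes about, which are no part of the job. What is shaped like the bottle but pink or red is not meant.

How it is judged:
By the outcome, as a careful person would: the job done as asked, in the order asked, and still so for the second after the job is handed in, with the robot touching nothing.
It also fails if it takes over 64 s, if anything falls off the work surface, if the arm or the gripper's body presses on something with over 40 N, if the wrist force passes 120 N, or if a joint passes its speed limit or range.

## Working session

There is one attempt and no reset: what is moved stays moved. The work goes in short steps, Python scripts to look and compute and a tool call to move; the robot and the scene stay as the last step left them, time stands still between calls to the robot, and variables do not carry over. Pictures are saved under pics/ and viewed, at most 10 in all, crops included, and the job is handed in when it is done.

Besides the shell and the picture viewer there is one more tool, called after "Emit:" by a JSON object that holds its "fn" and its "kwargs". servo_tool: Moves the arm, as the interface text tells. Its arguments: {"type":"object","properties":{"plan":{"type":"array","items":{"type":"object","properties":{"xyz":{"type":"array","items":{"type":"number"}},"twist":{"type":"array","items":{"type":"number"}},"jaw":{"type":"number"}}}},"newtons":{"type":"number"}},"required":["plan"]}

```bash
mkdir -p pics
cat > h.py <<'E'
import numpy as np, cv2
from cell import env
def cam(n):
    return env.read_camera(n)
def ray(c,u,v):
    K=np.array(c["camera_matrix"]);k=c["k1"]
    xd=np.array([(u-K[0,2])/K[0,0],(v-K[1,2])/K[1,1]]);x=xd.copy()
    for _ in range(20): x=xd/(1+k*(x@x))
    R=np.array(c["R"]);t=np.array(c["t"])
    return -R.T@t, R.T@np.array([x[0],x[1],1.])
def onz(c,u,v,z):
    o,d=ray(c,u,v); return o+d*(z-o[2])/d[2]
def proj(c,X):
    K=np.array(c["camera_matrix"]);p=np.array(c["R"])@np.array(X)+np.array(c["t"]);x=p[:2]/p[2];x=x*(1+c["k1"]*(x@x))
    return K[:2,:2]@x+K[:2,2]
E
python3 - <<'E'
from h import *
for n in("top","side"):
    c=cam(n);cv2.imwrite(f"pics/{n}0.png",cv2.resize(c["img"][:,:,::-1],(768,576),interpolation=cv2.INTER_CUBIC))
    print(n,c["k1"],-np.array(c["R"]).T@c["t"],np.array(c["R"])[2])
o=env.get_obs();print(o["tool_pos"],o["tool_rot"],o["force"],o["time_s"])
E
```

```text
top 0.054191908897008034 [ 0.31716464 -0.27781874  1.41111784] [ 0.15504211  0.0036055  -0.98790128]
side 0.03539195614187007 [ 0.04780565 -1.24682555  0.77216525] [ 0.37094376  0.75253955 -0.54413688]
[ 0.20305167 -0.61728463  0.40377361] [-1.79903324e+02  4.71151254e-03  1.82138235e+01] [-0.03009755  0.70394415 -0.13644899] 0.1
```

View pics/top0.png

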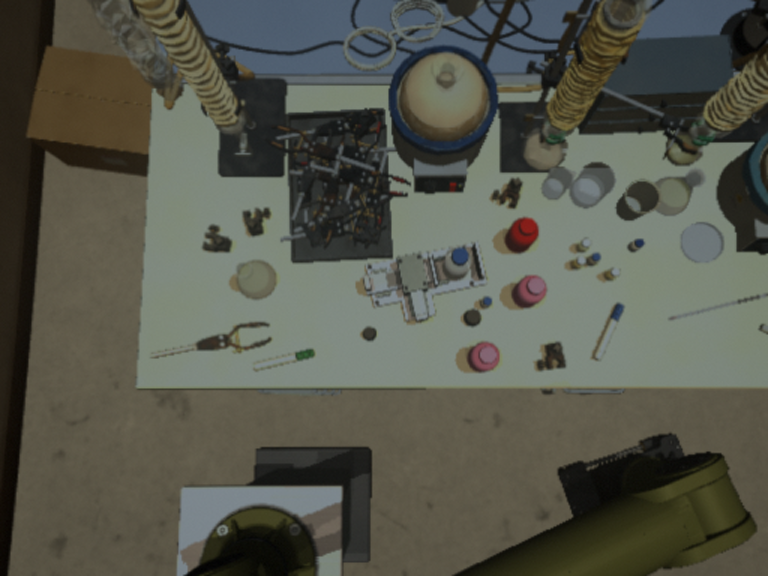

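View pics/side0.png

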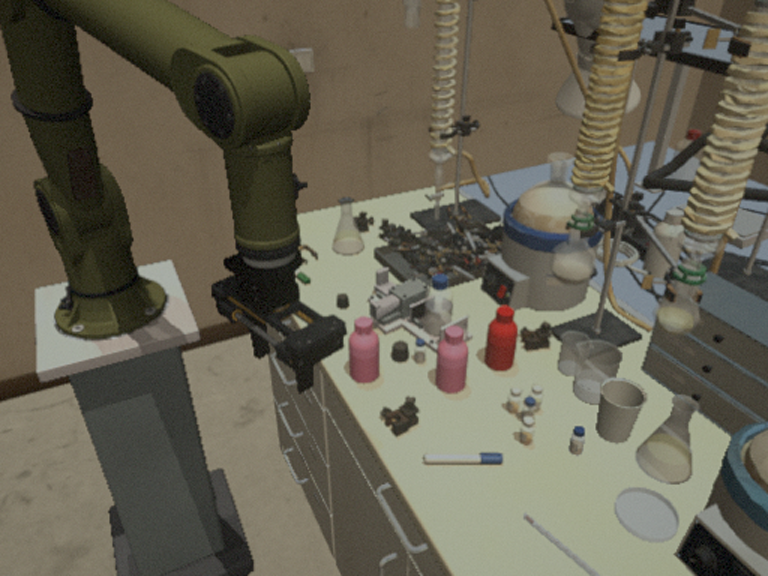

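The top view shows the clamp plate from (365,285) to (485,262), with the housing at (413,268), the wedge at (420,305), the bar handle at about (378,285), and the blue-capped bottle at (459,260). These could be mistaken for the bottle: pink (530,290), pink (484,356), red (522,234), and the small blue-capped vials at (486,302), (594,258) and (638,244). I choose the blue-capped glass bottle inside the clamp at (459,260) and check it in a crop.

Run:
```python
from h import *
c=cam("top");cv2.imwrite("pics/t1.png",cv2.resize(c["img"][155:225,235:335,::-1],(800,560),interpolation=cv2.INTER_CUBIC))
c=cam("side");cv2.imwrite("pics/s1.png",cv2.resize(c["img"][170:250,225:325,::-1],(750,600),interpolation=cv2.INTER_CUBIC))
```

```text
(no output)
```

View pics/t1.png

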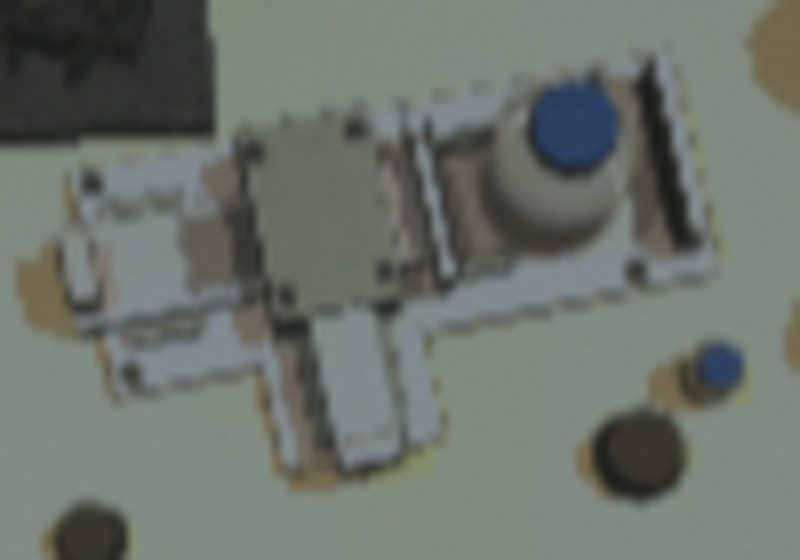

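View pics/s1.png

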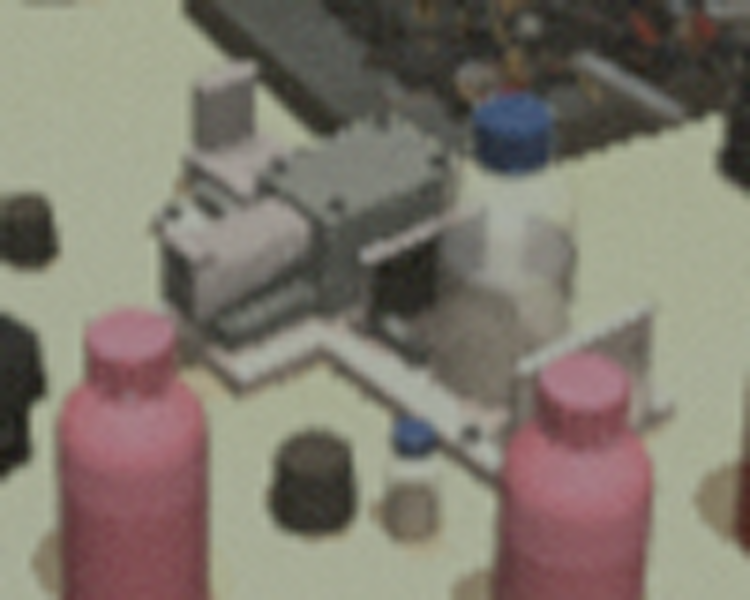

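The top crop confirms the choice. Plate corners are at crop (70,170), (120,395), (715,275) and (665,55), the housing roof spans about (240–405,115–320), the wedge end is at (375,465), the handle top at (80,270) and the blue cap at (573,125). The side crop shows the handle's back and the wedge's end are clear of other objects; the small stopper is in front of the handle end.

Run:
```python
from h import *
c=cam("top");s=cam("side")
T=lambda x,y,z:onz(c,(x+.5)/8+234.5,(y+.5)/8+154.5,z)
S=lambda x,y,z:onz(s,(x+.5)/7.5+224.5,(y+.5)/7.5+169.5,z)
np.set_printoptions(precision=4,suppress=True)
P=[T(*p,.012) for p in((70,170),(120,395),(715,275),(665,55))];print(np.array(P))
m=np.mean(P,0);print("sides",[np.linalg.norm(P[i]-P[(i+1)%4]) for i in range(4)],m)
ey=(P[0]+P[1]-P[2]-P[3])[:2];ex=(P[0]+P[3]-P[1]-P[2])[:2]
yaw=np.degrees([np.arctan2(-ey[0],ey[1]),np.arctan2(ex[1],ex[0])]);print("yaw",yaw)
H=[T(*p,.065) for p in((240,133),(275,320),(405,305),(365,115))];print("housing",np.array(H),np.mean(H,0))
print("handle top corners", T(60,235,.066),T(75,308,.066),T(98,305,.066),T(80,228,.066))
print("handle side: outer top edge", S(195,80,.066),S(222,92,.066)if 0 else"",S(255,65,.066))
print("wedge end top", T(342,470,.065),T(403,455,.065), "side", S(160,232,.065),S(195,242,.065))
print("cap",T(573,125,.125), "side cap",S(515,110,.125))
print("cork",T(90,540,.02),"stopper",T(640,455,.025))
```

```text
[[ 0.5975 -0.2005  0.012 ]
 [ 0.509  -0.2204  0.012 ]
 [ 0.5554 -0.4507  0.012 ]
 [ 0.6427 -0.433   0.012 ]]
sides [np.float64(0.09072089368146045), np.float64(0.23501511400308034), np.float64(0.08908925653516425), np.float64(0.23685775497518805)] [ 0.5761 -0.3262  0.012 ]
yaw [11.2048 12.0644]
housing [[ 0.6009 -0.2672  0.065 ]
 [ 0.5298 -0.2802  0.065 ]
 [ 0.5353 -0.3286  0.065 ]
 [ 0.6077 -0.3142  0.065 ]] [ 0.5684 -0.2975  0.065 ]
handle top corners [ 0.5619 -0.1999  0.066 ] [ 0.5343 -0.2057  0.066 ] [ 0.5354 -0.2142  0.066 ] [ 0.5646 -0.2074  0.066 ]
handle side: outer top edge [ 0.5342 -0.2065  0.066 ]  [ 0.5636 -0.2067  0.066 ]
wedge end top [ 0.4735 -0.3048  0.065 ] [ 0.4791 -0.3274  0.065 ] side [ 0.4713 -0.306   0.065 ] [ 0.4811 -0.3187  0.065 ]
cap [ 0.5908 -0.3871  0.125 ] side cap [ 0.5982 -0.3696  0.125 ]
cork [ 0.4521 -0.2095  0.02  ] stopper [ 0.4837 -0.4191  0.025 ]
```

```bash
cat >> h.py <<'E'
from scipy.spatial.transform import Rotation as Ro
YAW=11.5;O=np.array([.5685,-.298]);EX=np.array([np.cos(np.radians(YAW)),np.sin(np.radians(YAW))]);EY=np.array([-EX[1],EX[0]])
def go(fx,fy,z,yaw):
    o=env.get_obs();A=Ro.from_euler("xyz",o["tool_rot"],degrees=True)
    w=np.r_[O+fx*EX+fy*EY,z];B=Ro.from_euler("xyz",[180,0,yaw],degrees=True)
    print("world",w.round(4),"xyz cm",(A.inv().apply(w-o["tool_pos"])*100).round(2),"twist",(A.inv()*B).as_rotvec(degrees=True).round(2),"pos",np.round(o["tool_pos"],4),"t",o["time_s"])
E
python3 - <<'E'
from h import *
c=cam("top")
for p in((484,356),(530,290)):
    w=onz(c,p[0]/1.5,p[1]/1.5,.115)[:2];print(w,(w-O)@EX,(w-O)@EY)
go(0,.126,.40,101.5)
E
```

```text
[ 0.39930562 -0.43144637] -0.19240268436365268 -0.09703546068610588
[ 0.52490839 -0.52167748] -0.08731061253418748 -0.21049631480727032
world [ 0.5434 -0.1745  0.4   ] xyz cm [ 46.17 -31.44   0.46] twist [-2.000e-02 -1.000e-02 -8.329e+01] pos [ 0.2031 -0.6174  0.4045] t 0.35
```

Emit:
{"fn": "servo_tool", "kwargs": {"plan": [{"xyz": [46.2, -31.4, 0.5], "twist": [0, 0, -83.3], "jaw": 1}, {"xyz": [46.2, -31.4, 0.5], "twist": [0, 0, -83.3], "jaw": 1}, {"xyz": [46.2, -31.4, 0.5], "twist": [0, 0, -83.3], "jaw": 1}, {"xyz": [46.2, -31.4, 0.5], "twist": [0, 0, -83.3], "jaw": 1}, {"xyz": [46.2, -31.4, 0.5], "twist": [0, 0, -83.3], "jaw": 1}, {"xyz": [46.2, -31.4, 0.5], "twist": [0, 0, -83.3], "jaw": 1}, {"xyz": [46.2, -31.4, 0.5], "twist": [0, 0, -83.3], "jaw": 1}, {"xyz": [46.2, -31.4, 0.5], "twist": [0, 0, -83.3], "jaw": 1}, {"xyz": [46.2, -31.4, 0.5], "twist": [0, 0, -83.3], "jaw": 1}, {"xyz": [46.2, -31.4, 0.5], "twist": [0, 0, -83.3], "jaw": 1}], "newtons": 40}}

```text
time_s: 1.18
tool_pos: [0.458, -0.2854, 0.4014]
tool_rot: [180.0, 0.1, 90.2]
force: [1.4, 0.1, -0.4]
grip_width: 0.0283
grasp_force: 0.0
```

```bash
python3 -c "
from h import *
go(0,.126,.40,101.5)"
```

```text
world [ 0.5434 -0.1745  0.4   ] xyz cm [11.07  8.57  0.13] twist [  0.02   0.06 -11.33] pos [ 0.458  -0.2854  0.4014] t 1.1833
```

Emit:
{"fn": "servo_tool", "kwargs": {"plan": [{"xyz": [11, 8.5, 0], "twist": [0, 0, -11.3], "jaw": 1}, {"xyz": [11, 8.5, 0], "twist": [0, 0, -11.3], "jaw": 1}, {"xyz": [11, 8.5, 0], "twist": [0, 0, -11.3], "jaw": 1}, {"xyz": [11, 8.5, 0], "twist": [0, 0, -11.3], "jaw": 1}, {"xyz": [11, 8.5, 4], "twist": [0, 0, -11.3], "jaw": 1}, {"xyz": [11, 8.5, 8], "twist": [0, 0, -11.3], "jaw": 1}, {"xyz": [11, 8.5, 12], "twist": [0, 0, -11.3], "jaw": 1}, {"xyz": [11, 8.5, 13], "twist": [0, 0, -11.3], "jaw": 1}, {"xyz": [11, 8.5, 13], "twist": [0, 0, -11.3], "jaw": 1}]}}

```text
time_s: 1.93
tool_pos: [0.5411, -0.1774, 0.2679]
tool_rot: [-179.7, -0.2, 101.1]
force: [-0.6, 0.7, 0.2]
grip_width: -0.0
grasp_force: 0.0
```

```bash
python3 -c "
from h import *
go(0,.126,.224,101.5)
s=cam('side');i=s['img'][130:250,175:335,::-1]
cv2.imwrite('pics/s2.png',cv2.resize(i,(800,600),interpolation=cv2.INTER_CUBIC))"
```

```text
world [ 0.5434 -0.1745  0.224 ] xyz cm [0.22 0.31 4.39] twist [-0.33 -0.22 -0.37] pos [ 0.5411 -0.1774  0.2679] t 1.9333
```

View pics/s2.png

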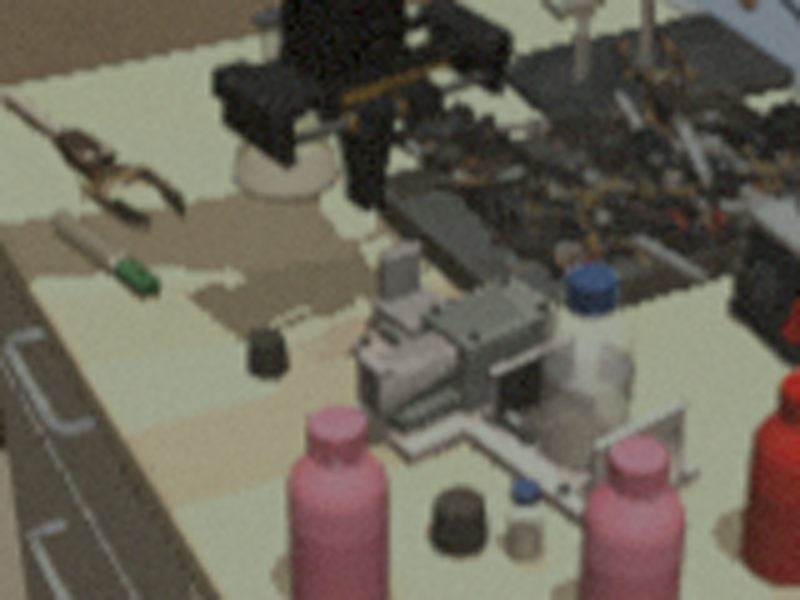

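The picture shows the closed fingers at (367,190), behind and clear of the handle at (400,270), with nothing underneath. Next I descend and approach.

Emit:
{"fn": "servo_tool", "kwargs": {"plan": [{"xyz": [0.2, 0.2, 2], "twist": [0, 0, -0.4], "jaw": 1}, {"xyz": [0.2, 0.2, 4.4], "twist": [0, 0, -0.4], "jaw": 1}, {"xyz": [0.2, 0.2, 4.4], "twist": [0, 0, -0.4], "jaw": 1}, {"xyz": [-0.3, 0.2, 4.4], "twist": [0, 0, -0.4], "jaw": 1}, {"xyz": [-0.8, 0.2, 4.4], "twist": [0, 0, -0.4], "jaw": 1}, {"xyz": [-1.0, 0.2, 4.4], "twist": [0, 0, -0.4], "jaw": 1}, {"xyz": [-1.0, 0.2, 4.4], "twist": [0, 0, -0.4], "jaw": 1}]}}

```text
time_s: 2.57
tool_pos: [0.5472, -0.1885, 0.229]
tool_rot: [179.9, 0.1, 101.4]
force: [0.3, -0.9, 0.1]
grip_width: 0.0006
grasp_force: 0.0
```

```bash
cat >> h.py <<'E'
def st():
    o=env.get_obs();d=np.array(o["tool_pos"][:2])-O;f=np.array(o["force"])[:2]
    print("fx %.4f fy %.4f z %.4f | Fx %.2f Fy %.2f t %.2f"%(d@EX,d@EY,o["tool_pos"][2],f@EX,f@EY,o["time_s"]),np.round(o["tool_rot"],2))
E
python3 -c "
from h import *
st()"
```

```text
fx 0.0010 fy 0.1115 z 0.2290 | Fx 0.10 Fy -0.99 t 2.57 [1.7986e+02 1.4000e-01 1.0142e+02]
```

Emit:
{"fn": "servo_tool", "kwargs": {"plan": [{"xyz": [-0.05, 0, 0.2], "twist": [0, 0, 0], "jaw": 1}, {"xyz": [-0.1, 0, 0.2], "twist": [0, 0, 0], "jaw": 1}, {"xyz": [-0.15, 0, 0.2], "twist": [0, 0, 0], "jaw": 1}, {"xyz": [-0.2, 0, 0.2], "twist": [0, 0, 0], "jaw": 1}, {"xyz": [-0.25, 0, 0.2], "twist": [0, 0, 0], "jaw": 1}, {"xyz": [-0.3, 0, 0.2], "twist": [0, 0, 0], "jaw": 1}, {"xyz": [-0.35, 0, 0.2], "twist": [0, 0, 0], "jaw": 1}, {"xyz": [-0.4, 0, 0.2], "twist": [0, 0, 0], "jaw": 1}, {"xyz": [-0.45, 0, 0.2], "twist": [0, 0, 0], "jaw": 1}, {"xyz": [-0.5, 0, 0.2], "twist": [0, 0, 0], "jaw": 1}]}}

```text
time_s: 3.4
tool_pos: [0.5475, -0.1919, 0.225]
tool_rot: [-180.0, 0.0, 101.5]
force: [0.2, 0.3, 0.2]
grip_width: 0.0005
grasp_force: 0.7
```

```bash
python3 -c "
from h import *
st()"
```

```text
fx 0.0005 fy 0.1081 z 0.2250 | Fx 0.24 Fy 0.23 t 3.40 [-180.      0.    101.53]
```

Emit:
{"fn": "servo_tool", "kwargs": {"plan": [{"xyz": [-0.05, 0, 0], "twist": [0, 0, 0], "jaw": 1}, {"xyz": [-0.1, 0, 0], "twist": [0, 0, 0], "jaw": 1}, {"xyz": [-0.15, 0, 0], "twist": [0, 0, 0], "jaw": 1}, {"xyz": [-0.2, 0, 0], "twist": [0, 0, 0], "jaw": 1}, {"xyz": [-0.25, 0, 0], "twist": [0, 0, 0], "jaw": 1}, {"xyz": [-0.3, 0, 0], "twist": [0, 0, 0], "jaw": 1}, {"xyz": [-0.35, 0, 0], "twist": [0, 0, 0], "jaw": 1}, {"xyz": [-0.4, 0, 0], "twist": [0, 0, 0], "jaw": 1}, {"xyz": [-0.45, 0, 0], "twist": [0, 0, 0], "jaw": 1}, {"xyz": [-0.5, 0, 0], "twist": [0, 0, 0], "jaw": 1}]}}

```text
time_s: 4.23
tool_pos: [0.5485, -0.1968, 0.225]
tool_rot: [180.0, -0.0, 101.5]
force: [-1.9, 2.8, 0.2]
grip_width: 0.0003
grasp_force: 1.4
```

```bash
python3 -c "
from h import *
st()"
```

```text
fx 0.0006 fy 0.1031 z 0.2250 | Fx -1.27 Fy 3.08 t 4.23 [180.    -0.   101.53]
```

Emit:
{"fn": "servo_tool", "kwargs": {"plan": [{"xyz": [-0.05, 0, 0], "twist": [0, 0, 0], "jaw": 1}, {"xyz": [-0.1, 0, 0], "twist": [0, 0, 0], "jaw": 1}, {"xyz": [-0.15, 0, 0], "twist": [0, 0, 0], "jaw": 1}, {"xyz": [-0.2, 0, 0], "twist": [0, 0, 0], "jaw": 1}, {"xyz": [-0.25, 0, 0], "twist": [0, 0, 0], "jaw": 1}, {"xyz": [-0.3, 0, 0], "twist": [0, 0, 0], "jaw": 1}, {"xyz": [-0.35, 0, 0], "twist": [0, 0, 0], "jaw": 1}, {"xyz": [-0.4, 0, 0], "twist": [0, 0, 0], "jaw": 1}, {"xyz": [-0.45, 0, 0], "twist": [0, 0, 0], "jaw": 1}, {"xyz": [-0.5, 0, 0], "twist": [0, 0, 0], "jaw": 1}]}}

```text
time_s: 5.07
tool_pos: [0.5495, -0.2017, 0.225]
tool_rot: [-180.0, 0.0, 101.5]
force: [-0.4, 3.2, 1.2]
grip_width: 0.0008
grasp_force: 1.4
```

```bash
python3 -c "
from h import *
st()"
```

```text
fx 0.0006 fy 0.0981 z 0.2250 | Fx 0.25 Fy 3.18 t 5.07 [-180.      0.    101.53]
```

Emit:
{"fn": "servo_tool", "kwargs": {"plan": [{"xyz": [-0.05, 0, 0], "twist": [0, 0, 0], "jaw": 1}, {"xyz": [-0.1, 0, 0], "twist": [0, 0, 0], "jaw": 1}, {"xyz": [-0.15, 0, 0], "twist": [0, 0, 0], "jaw": 1}, {"xyz": [-0.2, 0, 0], "twist": [0, 0, 0], "jaw": 1}, {"xyz": [-0.25, 0, 0], "twist": [0, 0, 0], "jaw": 1}, {"xyz": [-0.3, 0, 0], "twist": [0, 0, 0], "jaw": 1}, {"xyz": [-0.35, 0, 0], "twist": [0, 0, 0], "jaw": 1}, {"xyz": [-0.4, 0, 0], "twist": [0, 0, 0], "jaw": 1}, {"xyz": [-0.45, 0, 0], "twist": [0, 0, 0], "jaw": 1}, {"xyz": [-0.5, 0, 0], "twist": [0, 0, 0], "jaw": 1}]}}

```text
time_s: 5.9
tool_pos: [0.5505, -0.2066, 0.225]
tool_rot: [-180.0, 0.0, 101.5]
force: [-0.3, 2.7, 0.9]
grip_width: 0.0004
grasp_force: 1.4
```

```bash
python3 -c "
from h import *
st()
c=cam('top');cv2.imwrite('pics/t2.png',cv2.resize(c['img'][155:225,235:335,::-1],(800,560),interpolation=cv2.INTER_CUBIC))"
```

```text
fx 0.0005 fy 0.0931 z 0.2250 | Fx 0.24 Fy 2.67 t 5.90 [-180.      0.    101.53]
```

View pics/t2.png

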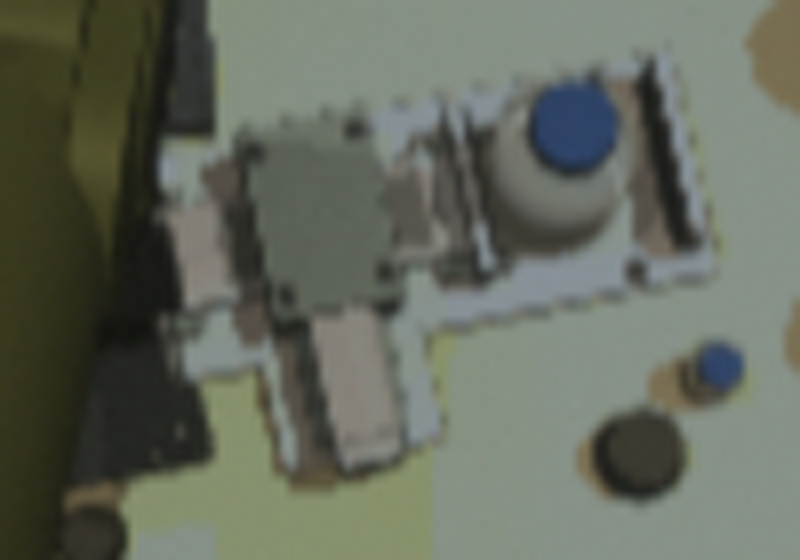

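The jaw (480,230) is now about to touch the bottle, which hasn't moved (cap at (573,125)). I'll slow down.

Emit:
{"fn": "servo_tool", "kwargs": {"plan": [{"xyz": [-0.03, 0, 0], "twist": [0, 0, 0], "jaw": 1}, {"xyz": [-0.06, 0, 0], "twist": [0, 0, 0], "jaw": 1}, {"xyz": [-0.09, 0, 0], "twist": [0, 0, 0], "jaw": 1}, {"xyz": [-0.12, 0, 0], "twist": [0, 0, 0], "jaw": 1}, {"xyz": [-0.15, 0, 0], "twist": [0, 0, 0], "jaw": 1}, {"xyz": [-0.18, 0, 0], "twist": [0, 0, 0], "jaw": 1}, {"xyz": [-0.21, 0, 0], "twist": [0, 0, 0], "jaw": 1}, {"xyz": [-0.24, 0, 0], "twist": [0, 0, 0], "jaw": 1}, {"xyz": [-0.27, 0, 0], "twist": [0, 0, 0], "jaw": 1}, {"xyz": [-0.3, 0, 0], "twist": [0, 0, 0], "jaw": 1}]}}

```text
time_s: 6.78
tool_pos: [0.5511, -0.2095, 0.225]
tool_rot: [180.0, 0.0, 101.5]
force: [-1.0, 3.9, 1.3]
grip_width: 0.0001
grasp_force: 2.1
```

```bash
python3 -c "
from h import *
st()"
```

```text
fx 0.0006 fy 0.0902 z 0.2250 | Fx -0.22 Fy 4.02 t 6.78 [180.     0.   101.53]
```

Emit:
{"fn": "servo_tool", "kwargs": {"plan": [{"xyz": [-0.03, 0, 0], "twist": [0, 0, 0], "jaw": 1}, {"xyz": [-0.06, 0, 0], "twist": [0, 0, 0], "jaw": 1}, {"xyz": [-0.09, 0, 0], "twist": [0, 0, 0], "jaw": 1}, {"xyz": [-0.12, 0, 0], "twist": [0, 0, 0], "jaw": 1}, {"xyz": [-0.15, 0, 0], "twist": [0, 0, 0], "jaw": 1}, {"xyz": [-0.18, 0, 0], "twist": [0, 0, 0], "jaw": 1}, {"xyz": [-0.21, 0, 0], "twist": [0, 0, 0], "jaw": 1}, {"xyz": [-0.24, 0, 0], "twist": [0, 0, 0], "jaw": 1}, {"xyz": [-0.27, 0, 0], "twist": [0, 0, 0], "jaw": 1}, {"xyz": [-0.3, 0, 0], "twist": [0, 0, 0], "jaw": 1}]}}

```text
time_s: 7.62
tool_pos: [0.5517, -0.2125, 0.225]
tool_rot: [-180.0, 0.0, 101.5]
force: [-1.0, 4.0, 0.4]
grip_width: 0.0006
grasp_force: 2.1
```

```bash
cat >> h.py <<'E'
def cap():
    c=cam('top');h=cv2.cvtColor(np.ascontiguousarray(c['img']),cv2.COLOR_RGB2HSV)
    m=((h[...,0]>100)&(h[...,0]<125)&(h[...,1]>110)).astype(np.uint8);m[:, :295]=0;m[:,330:]=0;m[:155]=0;m[190:]=0
    v,u=np.nonzero(m);w=onz(c,u.mean(),v.mean(),.122)[:2]-O;print("cap fx %.4f fy %.4f n %d"%(w@EX,w@EY,len(u)))
E
python3 -c "
from h import *
st();cap()"
```

```text
fx 0.0006 fy 0.0871 z 0.2250 | Fx -0.22 Fy 4.11 t 7.62 [-180.      0.    101.53]
cap fx 0.0043 fy -0.0985 n 78
```

Emit:
{"fn": "servo_tool", "kwargs": {"plan": [{"xyz": [-0.025, 0, 0], "twist": [0, 0, 0], "jaw": 1}, {"xyz": [-0.05, 0, 0], "twist": [0, 0, 0], "jaw": 1}, {"xyz": [-0.075, 0, 0], "twist": [0, 0, 0], "jaw": 1}, {"xyz": [-0.1, 0, 0], "twist": [0, 0, 0], "jaw": 1}, {"xyz": [-0.125, 0, 0], "twist": [0, 0, 0], "jaw": 1}, {"xyz": [-0.15, 0, 0], "twist": [0, 0, 0], "jaw": 1}, {"xyz": [-0.175, 0, 0], "twist": [0, 0, 0], "jaw": 1}, {"xyz": [-0.2, 0, 0], "twist": [0, 0, 0], "jaw": 1}]}}

```text
time_s: 8.33
tool_pos: [0.5521, -0.2145, 0.225]
tool_rot: [180.0, 0.0, 101.5]
force: [0.1, 4.2, 0.2]
grip_width: 0.0006
grasp_force: 2.1
```

```bash
python3 -c "
from h import *
st();cap()
c=cam('top');cv2.imwrite('pics/t3.png',cv2.resize(c['img'][155:225,235:335,::-1],(800,560),interpolation=cv2.INTER_CUBIC))"
```

```text
fx 0.0006 fy 0.0851 z 0.2250 | Fx 0.90 Fy 4.10 t 8.33 [1.8000e+02 1.0000e-02 1.0153e+02]
cap fx 0.0046 fy -0.0999 n 81
```

View pics/t3.png

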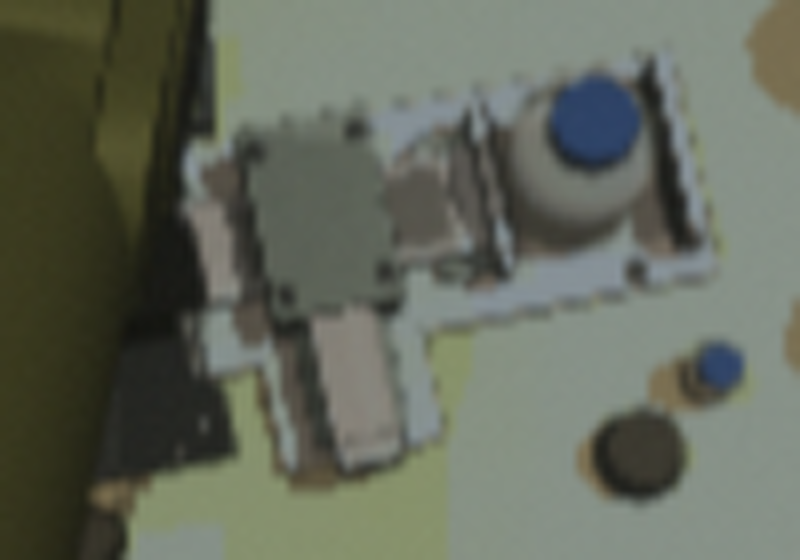

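The cap has moved to (595,122), about 8 mm along, and the bottle is still upright. A gap of a few mm to the fixed jaw (670,160) remains.

Emit:
{"fn": "servo_tool", "kwargs": {"plan": [{"xyz": [-0.02, 0, 0], "twist": [0, 0, 0], "jaw": 1}, {"xyz": [-0.04, 0, 0], "twist": [0, 0, 0], "jaw": 1}, {"xyz": [-0.06, 0, 0], "twist": [0, 0, 0], "jaw": 1}, {"xyz": [-0.08, 0, 0], "twist": [0, 0, 0], "jaw": 1}, {"xyz": [-0.1, 0, 0], "twist": [0, 0, 0], "jaw": 1}, {"xyz": [-0.12, 0, 0], "twist": [0, 0, 0], "jaw": 1}, {"xyz": [-0.14, 0, 0], "twist": [0, 0, 0], "jaw": 1}, {"xyz": [-0.16, 0, 0], "twist": [0, 0, 0], "jaw": 1}, {"xyz": [-0.18, 0, 0], "twist": [0, 0, 0], "jaw": 1}, {"xyz": [-0.2, 0, 0], "twist": [0, 0, 0], "jaw": 1}]}}

```text
time_s: 9.27
tool_pos: [0.5525, -0.2164, 0.225]
tool_rot: [180.0, 0.0, 101.5]
force: [1.2, 4.0, 0.4]
grip_width: 0.0004
grasp_force: 2.1
```

```bash
python3 -c "
from h import *
st();cap()"
```

```text
fx 0.0006 fy 0.0831 z 0.2250 | Fx 1.96 Fy 3.68 t 9.27 [180.     0.   101.53]
cap fx 0.0044 fy -0.1018 n 82
```

Emit:
{"fn": "servo_tool", "kwargs": {"plan": [{"xyz": [-0.02, 0, 0], "twist": [0, 0, 0], "jaw": 1}, {"xyz": [-0.04, 0, 0], "twist": [0, 0, 0], "jaw": 1}, {"xyz": [-0.06, 0, 0], "twist": [0, 0, 0], "jaw": 1}, {"xyz": [-0.08, 0, 0], "twist": [0, 0, 0], "jaw": 1}, {"xyz": [-0.1, 0, 0], "twist": [0, 0, 0], "jaw": 1}, {"xyz": [-0.12, 0, 0], "twist": [0, 0, 0], "jaw": 1}]}}

```text
time_s: 9.82
tool_pos: [0.5527, -0.2176, 0.225]
tool_rot: [-180.0, 0.0, 101.5]
force: [0.7, 3.9, 0.3]
grip_width: 0.0002
grasp_force: 2.1
```

```bash
python3 -c "
from h import *
st();cap()"
```

```text
fx 0.0006 fy 0.0820 z 0.2250 | Fx 1.49 Fy 3.66 t 9.82 [-180.      0.    101.53]
cap fx 0.0043 fy -0.1034 n 82
```

Cap is nearly at the seat; small steps now.

Emit:
{"fn": "servo_tool", "kwargs": {"plan": [{"xyz": [-0.02, 0, 0], "twist": [0, 0, 0], "jaw": 1}, {"xyz": [-0.04, 0, 0], "twist": [0, 0, 0], "jaw": 1}, {"xyz": [-0.06, 0, 0], "twist": [0, 0, 0], "jaw": 1}, {"xyz": [-0.08, 0, 0], "twist": [0, 0, 0], "jaw": 1}, {"xyz": [-0.1, 0, 0], "twist": [0, 0, 0], "jaw": 1}]}}

```text
time_s: 10.28
tool_pos: [0.5529, -0.2186, 0.225]
tool_rot: [180.0, 0.0, 101.5]
force: [0.8, 4.9, -0.0]
grip_width: 0.0003
grasp_force: 2.1
```

```bash
python3 -c "
from h import *
st();cap()"
```

```text
fx 0.0006 fy 0.0809 z 0.2250 | Fx 1.71 Fy 4.63 t 10.28 [180.     0.   101.53]
cap fx 0.0044 fy -0.1045 n 82
```

Emit:
{"fn": "servo_tool", "kwargs": {"plan": [{"xyz": [-0.02, 0, 0], "twist": [0, 0, 0], "jaw": 1}, {"xyz": [-0.04, 0, 0], "twist": [0, 0, 0], "jaw": 1}, {"xyz": [-0.05, 0, 0], "twist": [0, 0, 0], "jaw": 1}]}}

```text
time_s: 10.58
tool_pos: [0.553, -0.2191, 0.225]
tool_rot: [180.0, 0.0, 101.5]
force: [0.7, 4.4, -0.6]
grip_width: 0.0005
grasp_force: 2.1
```

```bash
python3 -c "
from h import *
st();cap()"
```

```text
fx 0.0006 fy 0.0804 z 0.2250 | Fx 1.51 Fy 4.16 t 10.58 [180.     0.   101.53]
cap fx 0.0044 fy -0.1047 n 82
```

Emit:
{"fn": "servo_tool", "kwargs": {"plan": [{"xyz": [-0.02, 0, 0], "twist": [0, 0, 0], "jaw": 1}, {"xyz": [-0.04, 0, 0], "twist": [0, 0, 0], "jaw": 1}, {"xyz": [-0.05, 0, 0], "twist": [0, 0, 0], "jaw": 1}]}}

```text
time_s: 10.88
tool_pos: [0.5531, -0.2196, 0.225]
tool_rot: [180.0, 0.0, 101.5]
force: [0.4, 5.0, 0.1]
grip_width: 0.0004
grasp_force: 2.1
```

```bash
python3 -c "
from h import *
st();cap()"
```

```text
fx 0.0005 fy 0.0799 z 0.2250 | Fx 1.38 Fy 4.78 t 10.88 [1.8000e+02 1.0000e-02 1.0153e+02]
cap fx 0.0043 fy -0.1052 n 82
```

Emit:
{"fn": "servo_tool", "kwargs": {"plan": [{"xyz": [-0.02, 0, 0], "twist": [0, 0, 0], "jaw": 1}, {"xyz": [-0.04, 0, 0], "twist": [0, 0, 0], "jaw": 1}, {"xyz": [-0.05, 0, 0], "twist": [0, 0, 0], "jaw": 1}]}}

```text
time_s: 11.18
tool_pos: [0.5532, -0.22, 0.225]
tool_rot: [180.0, 0.0, 101.5]
force: [-0.0, 5.3, -0.5]
grip_width: 0.0008
grasp_force: 2.1
```

```bash
python3 -c "
from h import *
st();cap()"
```

```text
fx 0.0006 fy 0.0794 z 0.2250 | Fx 1.02 Fy 5.17 t 11.18 [1.8000e+02 1.0000e-02 1.0153e+02]
cap fx 0.0042 fy -0.1059 n 82
```

Emit:
{"fn": "servo_tool", "kwargs": {"plan": [{"xyz": [-0.02, 0, 0], "twist": [0, 0, 0], "jaw": 1}, {"xyz": [-0.04, 0, 0], "twist": [0, 0, 0], "jaw": 1}, {"xyz": [-0.05, 0, 0], "twist": [0, 0, 0], "jaw": 1}]}}

```text
time_s: 11.48
tool_pos: [0.5533, -0.2205, 0.225]
tool_rot: [180.0, 0.0, 101.5]
force: [0.2, 4.5, -0.9]
grip_width: 0.0003
grasp_force: 2.3
```

```bash
python3 -c "
from h import *
st();cap()"
```

```text
fx 0.0006 fy 0.0790 z 0.2250 | Fx 1.07 Fy 4.38 t 11.48 [180.     0.   101.53]
cap fx 0.0039 fy -0.1068 n 82
```

Emit:
{"fn": "servo_tool", "kwargs": {"plan": [{"xyz": [-0.02, 0, 0], "twist": [0, 0, 0], "jaw": 1}, {"xyz": [-0.04, 0, 0], "twist": [0, 0, 0], "jaw": 1}, {"xyz": [-0.05, 0, 0], "twist": [0, 0, 0], "jaw": 1}]}}

```text
time_s: 11.78
tool_pos: [0.5534, -0.2207, 0.225]
tool_rot: [-180.0, -0.0, 101.5]
force: [0.2, 5.9, -0.6]
grip_width: 0.0003
grasp_force: 2.7
```

```bash
python3 -c "
from h import *
st();cap()"
```

```text
fx 0.0006 fy 0.0788 z 0.2250 | Fx 1.34 Fy 5.78 t 11.78 [-1.7999e+02 -3.0000e-02  1.0154e+02]
cap fx 0.0041 fy -0.1068 n 81
```

Emit:
{"fn": "servo_tool", "kwargs": {"plan": [{"xyz": [-0.02, 0, 0], "twist": [0, 0, 0], "jaw": 1}, {"xyz": [-0.03, 0, 0], "twist": [0, 0, 0], "jaw": 1}, {"xyz": [-0.03, 0, 0], "twist": [0, 0, 0], "jaw": 1}]}}

```text
time_s: 12.08
tool_pos: [0.5534, -0.2207, 0.225]
tool_rot: [-180.0, -0.1, 101.6]
force: [-0.6, 5.2, 0.5]
grip_width: 0.0003
grasp_force: 2.9
```

```bash
python3 -c "
from h import *
st();cap()"
```

```text
fx 0.0006 fy 0.0788 z 0.2250 | Fx 0.49 Fy 5.19 t 12.08 [-1.7998e+02 -6.0000e-02  1.0155e+02]
cap fx 0.0038 fy -0.1066 n 81
```

Emit:
{"fn": "servo_tool", "kwargs": {"plan": [{"xyz": [-0.02, 0, 0], "twist": [0, 0, 0], "jaw": 1}, {"xyz": [-0.04, 0, 0], "twist": [0, 0, 0], "jaw": 1}, {"xyz": [-0.05, 0, 0], "twist": [0, 0, 0], "jaw": 1}, {"xyz": [-0.05, 0, 0], "twist": [0, 0, 0], "jaw": 1}]}}

```text
time_s: 12.47
tool_pos: [0.5535, -0.2208, 0.225]
tool_rot: [-180.0, -0.1, 101.6]
force: [-0.9, 5.6, 1.0]
grip_width: 0.0003
grasp_force: 3.3
```

```bash
python3 -c "
from h import *
st();cap()"
```

```text
fx 0.0007 fy 0.0786 z 0.2250 | Fx 0.28 Fy 5.70 t 12.47 [-1.7997e+02 -9.0000e-02  1.0157e+02]
cap fx 0.0040 fy -0.1066 n 80
```

The bar has stopped against the seated bottle with a gentle push of about 6 N. I'll back off and rise.

Emit:
{"fn": "servo_tool", "kwargs": {"plan": [{"xyz": [0.3, 0, 0], "twist": [0, 0, 0], "jaw": 1}, {"xyz": [1, 0, 0], "twist": [0, 0, 0], "jaw": 1}, {"xyz": [2, 0, 0], "twist": [0, 0, 0], "jaw": 1}, {"xyz": [2.5, 0, -2], "twist": [0, 0, 0], "jaw": 1}, {"xyz": [2.5, 0, -6], "twist": [0, 0, 0], "jaw": 1}, {"xyz": [2.5, 0, -10], "twist": [0, 0, 0], "jaw": 1}, {"xyz": [2.5, 0, -12], "twist": [0, 0, 0], "jaw": 1}, {"xyz": [2.5, 0, -12], "twist": [0, 0, 0], "jaw": 1}]}}

```text
time_s: 13.18
tool_pos: [0.5501, -0.1973, 0.3513]
tool_rot: [179.5, 0.4, 101.5]
force: [-0.1, -0.3, -0.1]
grip_width: 0.0007
grasp_force: 0.0
```

```bash
python3 -c "
from h import *
st();cap();go(-.118,.004,.34,11.5)"
```

```text
fx 0.0020 fy 0.1024 z 0.3513 | Fx -0.19 Fy -0.24 t 13.18 [179.54   0.43 101.51]
cap fx 0.0041 fy -0.1068 n 81
world [ 0.4521 -0.3176  0.34  ] xyz cm [ -9.84 -11.93   0.83] twist [4.400e-01 2.000e-02 9.001e+01] pos [ 0.5493 -0.1973  0.3484] t 13.2333
```

Emit:
{"fn": "servo_tool", "kwargs": {"plan": [{"xyz": [-9.8, -12, 0.8], "twist": [0, 0, 90], "jaw": 1}, {"xyz": [-9.8, -12, 0.8], "twist": [0, 0, 90], "jaw": 1}, {"xyz": [-9.8, -12, 0.8], "twist": [0, 0, 90], "jaw": 1}, {"xyz": [-9.8, -12, 0.8], "twist": [0, 0, 90], "jaw": 1}, {"xyz": [-9.8, -12, 0.8], "twist": [0, 0, 90], "jaw": 1}, {"xyz": [-9.8, -12, 0.8], "twist": [0, 0, 90], "jaw": 1}, {"xyz": [-9.8, -12, 0.8], "twist": [0, 0, 90], "jaw": 1}, {"xyz": [-9.8, -12, 0.8], "twist": [0, 0, 90], "jaw": 1}, {"xyz": [-9.8, -12, 0.8], "twist": [0, 0, 90], "jaw": 1}, {"xyz": [-9.8, -12, 0.8], "twist": [0, 0, 90], "jaw": 1}]}}

```text
time_s: 14.07
tool_pos: [0.4498, -0.3171, 0.3354]
tool_rot: [-179.9, 0.1, 29.5]
force: [-0.6, 0.2, -0.6]
grip_width: 0.0004
grasp_force: 0.0
```

Emit:
{"fn": "servo_tool", "kwargs": {"plan": [{"xyz": [0, 0, 0], "twist": [0, 0, 7], "jaw": 1}, {"xyz": [0, 0, 0], "twist": [0, 0, 14], "jaw": 1}, {"xyz": [0, 0, 0], "twist": [0, 0, 18.4], "jaw": 1}, {"xyz": [0, 0, 0], "twist": [0, 0, 18.4], "jaw": 1}, {"xyz": [0, 0, 0], "twist": [0, 0, 18.4], "jaw": 1}]}}

```text
time_s: 14.48
tool_pos: [0.4501, -0.3171, 0.3359]
tool_rot: [-179.9, 0.1, 11.6]
force: [-0.1, -0.4, 0.1]
grip_width: 0.0003
grasp_force: 0.0
```

```bash
python3 -c "
from h import *
st();go(-.118,.004,.226,11.5)
c=cam('side');cv2.imwrite('pics/s4.png',cv2.resize(c['img'][130:250,175:335,::-1],(800,600),interpolation=cv2.INTER_CUBIC))"
```

```text
fx -0.1199 fy 0.0049 z 0.3359 | Fx -0.22 Fy -0.39 t 14.48 [-1.7994e+02  1.0000e-01  1.1640e+01]
world [ 0.4521 -0.3176  0.226 ] xyz cm [ 0.2   0.1  10.98] twist [-0.06  0.1   0.14] pos [ 0.4501 -0.3171  0.3359] t 14.4833
```

View pics/s4.png

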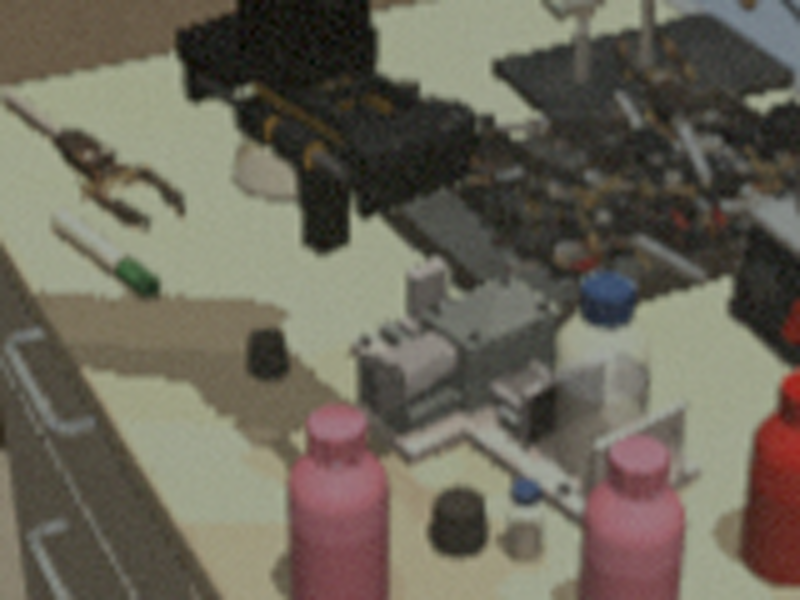

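The fingertips (325,240) hover in front of the wedge end (378,375), and the bottle (608,340) is held upright between the jaws. Next I descend and approach.

Emit:
{"fn": "servo_tool", "kwargs": {"plan": [{"xyz": [0.4, 0.3, 2], "twist": [0, 0, 0], "jaw": 1}, {"xyz": [0.4, 0.3, 5], "twist": [0, 0, 0], "jaw": 1}, {"xyz": [0.4, 0.3, 8], "twist": [0, 0, 0], "jaw": 1}, {"xyz": [0.4, 0.3, 10], "twist": [0, 0, 0], "jaw": 1}, {"xyz": [0.4, 0.3, 11], "twist": [0, 0, 0], "jaw": 1}, {"xyz": [0.4, 0.3, 11.2], "twist": [0, 0, 0], "jaw": 1}, {"xyz": [0.4, 0.3, 11.2], "twist": [0, 0, 0], "jaw": 1}]}}

```text
time_s: 15.12
tool_pos: [0.4551, -0.3195, 0.2249]
tool_rot: [-180.0, 0.0, 11.5]
force: [0.7, -0.2, 0.2]
grip_width: 0.0001
grasp_force: 0.0
```

Emit:
{"fn": "servo_tool", "kwargs": {"plan": [{"xyz": [0.1, 0, 0], "twist": [0, 0, 0], "jaw": 1}, {"xyz": [0.2, 0, 0], "twist": [0, 0, 0], "jaw": 1}, {"xyz": [0.3, 0, 0], "twist": [0, 0, 0], "jaw": 1}, {"xyz": [0.4, 0, 0], "twist": [0, 0, 0], "jaw": 1}, {"xyz": [0.5, 0, 0], "twist": [0, 0, 0], "jaw": 1}, {"xyz": [0.6, 0, 0], "twist": [0, 0, 0], "jaw": 1}, {"xyz": [0.7, 0, 0], "twist": [0, 0, 0], "jaw": 1}, {"xyz": [0.8, 0, 0], "twist": [0, 0, 0], "jaw": 1}, {"xyz": [0.9, 0, 0], "twist": [0, 0, 0], "jaw": 1}, {"xyz": [1.0, 0, 0], "twist": [0, 0, 0], "jaw": 1}]}}

```text
time_s: 15.95
tool_pos: [0.464, -0.3178, 0.2248]
tool_rot: [-180.0, 0.2, 11.5]
force: [-3.2, 0.6, 2.1]
grip_width: 0.0004
grasp_force: 2.1
```

```bash
python3 -c "
from h import *
st();cap()"
```

```text
fx -0.1064 fy 0.0015 z 0.2248 | Fx -3.07 Fy 1.19 t 15.95 [-1.7996e+02  1.5000e-01  1.1480e+01]
cap fx 0.0039 fy -0.1068 n 82
```

Emit:
{"fn": "servo_tool", "kwargs": {"plan": [{"xyz": [0.1, 0, 0], "twist": [0, 0, 0], "jaw": 1}, {"xyz": [0.2, 0, 0], "twist": [0, 0, 0], "jaw": 1}, {"xyz": [0.3, 0, 0], "twist": [0, 0, 0], "jaw": 1}, {"xyz": [0.4, 0, 0], "twist": [0, 0, 0], "jaw": 1}, {"xyz": [0.5, 0, 0], "twist": [0, 0, 0], "jaw": 1}, {"xyz": [0.6, 0, 0], "twist": [0, 0, 0], "jaw": 1}, {"xyz": [0.7, 0, 0], "twist": [0, 0, 0], "jaw": 1}, {"xyz": [0.8, 0, 0], "twist": [0, 0, 0], "jaw": 1}, {"xyz": [0.9, 0, 0], "twist": [0, 0, 0], "jaw": 1}, {"xyz": [1.0, 0, 0], "twist": [0, 0, 0], "jaw": 1}]}}

```text
time_s: 16.83
tool_pos: [0.4747, -0.3155, 0.2249]
tool_rot: [180.0, 0.0, 11.5]
force: [-3.8, -1.1, -0.4]
grip_width: 0.0008
grasp_force: 2.1
```

Emit:
{"fn": "servo_tool", "kwargs": {"plan": [{"xyz": [0.05, 0, 0], "twist": [0, 0, 0], "jaw": 1}, {"xyz": [0.1, 0, 0], "twist": [0, 0, 0], "jaw": 1}, {"xyz": [0.15, 0, 0], "twist": [0, 0, 0], "jaw": 1}, {"xyz": [0.2, 0, 0], "twist": [0, 0, 0], "jaw": 1}, {"xyz": [0.25, 0, 0], "twist": [0, 0, 0], "jaw": 1}, {"xyz": [0.3, 0, 0], "twist": [0, 0, 0], "jaw": 1}, {"xyz": [0.35, 0, 0], "twist": [0, 0, 0], "jaw": 1}, {"xyz": [0.4, 0, 0], "twist": [0, 0, 0], "jaw": 1}]}}

```text
time_s: 17.5
tool_pos: [0.4786, -0.3146, 0.2249]
tool_rot: [-180.0, 0.0, 11.5]
force: [-4.6, -2.1, -1.6]
grip_width: 0.0006
grasp_force: 2.0
```

```bash
python3 -c "
from h import *
st();cap()"
```

```text
fx -0.0915 fy 0.0016 z 0.2249 | Fx -4.96 Fy -1.11 t 17.50 [-1.800e+02  1.000e-02  1.151e+01]
cap fx 0.0039 fy -0.1068 n 82
```

Still only slide friction; I'll feel onward at 3 mm per call.

Emit:
{"fn": "servo_tool", "kwargs": {"plan": [{"xyz": [0.05, 0, 0], "twist": [0, 0, 0], "jaw": 1}, {"xyz": [0.1, 0, 0], "twist": [0, 0, 0], "jaw": 1}, {"xyz": [0.15, 0, 0], "twist": [0, 0, 0], "jaw": 1}, {"xyz": [0.2, 0, 0], "twist": [0, 0, 0], "jaw": 1}, {"xyz": [0.25, 0, 0], "twist": [0, 0, 0], "jaw": 1}, {"xyz": [0.3, 0, 0], "twist": [0, 0, 0], "jaw": 1}]}}

```text
time_s: 18.05
tool_pos: [0.4815, -0.314, 0.2249]
tool_rot: [-180.0, 0.0, 11.5]
force: [-3.8, -2.3, -1.9]
grip_width: 0.0003
grasp_force: 2.0
```

```bash
python3 -c "
from h import *
st()"
```

```text
fx -0.0884 fy 0.0017 z 0.2249 | Fx -4.13 Fy -1.50 t 18.05 [-1.800e+02  1.000e-02  1.151e+01]
```

Emit:
{"fn": "servo_tool", "kwargs": {"plan": [{"xyz": [0.05, 0, 0], "twist": [0, 0, 0], "jaw": 1}, {"xyz": [0.1, 0, 0], "twist": [0, 0, 0], "jaw": 1}, {"xyz": [0.15, 0, 0], "twist": [0, 0, 0], "jaw": 1}, {"xyz": [0.2, 0, 0], "twist": [0, 0, 0], "jaw": 1}, {"xyz": [0.2, 0, 0], "twist": [0, 0, 0], "jaw": 1}]}}

```text
time_s: 18.47
tool_pos: [0.4836, -0.3136, 0.225]
tool_rot: [180.0, -0.0, 11.5]
force: [-4.2, -2.3, -1.9]
grip_width: 0.0005
grasp_force: 1.9
```

```bash
python3 -c "
from h import *
st()"
```

```text
fx -0.0863 fy 0.0016 z 0.2250 | Fx -4.58 Fy -1.45 t 18.47 [180.    -0.    11.51]
```

Emit:
{"fn": "servo_tool", "kwargs": {"plan": [{"xyz": [0.05, 0, 0], "twist": [0, 0, 0], "jaw": 1}, {"xyz": [0.1, 0, 0], "twist": [0, 0, 0], "jaw": 1}, {"xyz": [0.15, 0, 0], "twist": [0, 0, 0], "jaw": 1}, {"xyz": [0.2, 0, 0], "twist": [0, 0, 0], "jaw": 1}, {"xyz": [0.2, 0, 0], "twist": [0, 0, 0], "jaw": 1}]}}

```text
time_s: 18.88
tool_pos: [0.4856, -0.3132, 0.225]
tool_rot: [-180.0, -0.0, 11.5]
force: [-4.0, -1.3, -2.8]
grip_width: 0.0007
grasp_force: 1.9
```

Emit:
{"fn": "servo_tool", "kwargs": {"plan": [{"xyz": [0.05, 0, 0], "twist": [0, 0, 0], "jaw": 1}, {"xyz": [0.1, 0, 0], "twist": [0, 0, 0], "jaw": 1}, {"xyz": [0.15, 0, 0], "twist": [0, 0, 0], "jaw": 1}, {"xyz": [0.2, 0, 0], "twist": [0, 0, 0], "jaw": 1}, {"xyz": [0.2, 0, 0], "twist": [0, 0, 0], "jaw": 1}]}}

```text
time_s: 19.3
tool_pos: [0.4876, -0.3127, 0.225]
tool_rot: [180.0, -0.0, 11.5]
force: [-4.2, -1.3, -2.8]
grip_width: 0.0008
grasp_force: 1.9
```

```bash
python3 -c "
from h import *
st();cap()"
```

```text
fx -0.0822 fy 0.0017 z 0.2250 | Fx -4.36 Fy -0.43 t 19.30 [ 1.800e+02 -1.000e-02  1.152e+01]
cap fx 0.0039 fy -0.1068 n 82
```

Emit:
{"fn": "servo_tool", "kwargs": {"plan": [{"xyz": [0.05, 0, 0], "twist": [0, 0, 0], "jaw": 1}, {"xyz": [0.1, 0, 0], "twist": [0, 0, 0], "jaw": 1}, {"xyz": [0.15, 0, 0], "twist": [0, 0, 0], "jaw": 1}, {"xyz": [0.2, 0, 0], "twist": [0, 0, 0], "jaw": 1}, {"xyz": [0.2, 0, 0], "twist": [0, 0, 0], "jaw": 1}]}}

```text
time_s: 19.77
tool_pos: [0.4895, -0.3124, 0.225]
tool_rot: [180.0, -0.0, 11.5]
force: [-3.4, -1.2, -2.2]
grip_width: 0.0008
grasp_force: 1.9
```

```bash
python3 -c "
from h import *
st();cap()"
```

```text
fx -0.0803 fy 0.0016 z 0.2250 | Fx -3.57 Fy -0.49 t 19.77 [ 1.7999e+02 -1.0000e-02  1.1520e+01]
cap fx 0.0039 fy -0.1068 n 82
```

Emit:
{"fn": "servo_tool", "kwargs": {"plan": [{"xyz": [0.05, 0, 0], "twist": [0, 0, 0], "jaw": 1}, {"xyz": [0.1, 0, 0], "twist": [0, 0, 0], "jaw": 1}, {"xyz": [0.15, 0, 0], "twist": [0, 0, 0], "jaw": 1}, {"xyz": [0.15, 0, 0], "twist": [0, 0, 0], "jaw": 1}]}}

```text
time_s: 20.15
tool_pos: [0.491, -0.3121, 0.225]
tool_rot: [180.0, -0.0, 11.5]
force: [-3.0, -0.8, -2.4]
grip_width: 0.0003
grasp_force: 1.9
```

```bash
python3 -c "
from h import *
st();cap()"
```

```text
fx -0.0788 fy 0.0017 z 0.2250 | Fx -3.15 Fy -0.19 t 20.15 [ 1.800e+02 -1.000e-02  1.151e+01]
cap fx 0.0040 fy -0.1066 n 83
```

Emit:
{"fn": "servo_tool", "kwargs": {"plan": [{"xyz": [0.05, 0, 0], "twist": [0, 0, 0], "jaw": 1}, {"xyz": [0.1, 0, 0], "twist": [0, 0, 0], "jaw": 1}, {"xyz": [0.15, 0, 0], "twist": [0, 0, 0], "jaw": 1}, {"xyz": [0.15, 0, 0], "twist": [0, 0, 0], "jaw": 1}]}}

```text
time_s: 20.53
tool_pos: [0.4925, -0.3117, 0.225]
tool_rot: [180.0, -0.0, 11.5]
force: [-4.3, -1.2, -2.2]
grip_width: 0.0005
grasp_force: 1.9
```

Emit:
{"fn": "servo_tool", "kwargs": {"plan": [{"xyz": [0.05, 0, 0], "twist": [0, 0, 0], "jaw": 1}, {"xyz": [0.1, 0, 0], "twist": [0, 0, 0], "jaw": 1}, {"xyz": [0.15, 0, 0], "twist": [0, 0, 0], "jaw": 1}, {"xyz": [0.15, 0, 0], "twist": [0, 0, 0], "jaw": 1}]}}

```text
time_s: 20.87
tool_pos: [0.4939, -0.3115, 0.225]
tool_rot: [180.0, -0.0, 11.5]
force: [-3.6, -0.2, -2.1]
grip_width: 0.0002
grasp_force: 1.9
```

```bash
python3 -c "
from h import *
st();cap()"
```

```text
fx -0.0758 fy 0.0017 z 0.2250 | Fx -3.62 Fy 0.49 t 20.87 [ 1.800e+02 -1.000e-02  1.152e+01]
cap fx 0.0039 fy -0.1068 n 82
```

Emit:
{"fn": "servo_tool", "kwargs": {"plan": [{"xyz": [0.05, 0, 0], "twist": [0, 0, 0], "jaw": 1}, {"xyz": [0.1, 0, 0], "twist": [0, 0, 0], "jaw": 1}, {"xyz": [0.15, 0, 0], "twist": [0, 0, 0], "jaw": 1}, {"xyz": [0.15, 0, 0], "twist": [0, 0, 0], "jaw": 1}]}}

```text
time_s: 21.25
tool_pos: [0.495, -0.3113, 0.225]
tool_rot: [-180.0, 0.0, 11.5]
force: [-5.2, -0.8, -1.2]
grip_width: 0.0002
grasp_force: 2.5
```

Emit:
{"fn": "servo_tool", "kwargs": {"plan": [{"xyz": [0.05, 0, 0], "twist": [0, 0, 0], "jaw": 1}, {"xyz": [0.1, 0, 0], "twist": [0, 0, 0], "jaw": 1}, {"xyz": [0.15, 0, 0], "twist": [0, 0, 0], "jaw": 1}, {"xyz": [0.15, 0, 0], "twist": [0, 0, 0], "jaw": 1}]}}

```text
time_s: 21.58
tool_pos: [0.4962, -0.3111, 0.2251]
tool_rot: [-180.0, 0.1, 11.5]
force: [-5.8, 0.5, 0.5]
grip_width: 0.0004
grasp_force: 3.1
```

```bash
python3 -c "
from h import *
st();cap()"
```

```text
fx -0.0735 fy 0.0016 z 0.2251 | Fx -5.63 Fy 1.63 t 21.58 [-1.7998e+02  1.0000e-01  1.1500e+01]
cap fx 0.0041 fy -0.1068 n 81
```

The ramp has met the shoe near fx −0.075. I'll press in small steps up to about 15 N.

Emit:
{"fn": "servo_tool", "kwargs": {"plan": [{"xyz": [0.05, 0, 0], "twist": [0, 0, 0], "jaw": 1}, {"xyz": [0.1, 0, 0], "twist": [0, 0, 0], "jaw": 1}, {"xyz": [0.15, 0, 0], "twist": [0, 0, 0], "jaw": 1}, {"xyz": [0.15, 0, 0], "twist": [0, 0, 0], "jaw": 1}, {"xyz": [0.15, 0, 0], "twist": [0, 0, 0], "jaw": 1}]}}

```text
time_s: 22.05
tool_pos: [0.4968, -0.3111, 0.225]
tool_rot: [-179.9, 0.2, 11.5]
force: [-8.7, -0.1, 2.3]
grip_width: -0.0
grasp_force: 4.4
```

```bash
python3 -c "
from h import *
st();cap()"
```

```text
fx -0.0728 fy 0.0015 z 0.2250 | Fx -8.52 Fy 1.58 t 22.05 [-179.95    0.22   11.46]
cap fx 0.0039 fy -0.1068 n 82
```

Emit:
{"fn": "servo_tool", "kwargs": {"plan": [{"xyz": [0.05, 0, 0], "twist": [0, 0, 0], "jaw": 1}, {"xyz": [0.1, 0, 0], "twist": [0, 0, 0], "jaw": 1}, {"xyz": [0.1, 0, 0], "twist": [0, 0, 0], "jaw": 1}, {"xyz": [0.1, 0, 0], "twist": [0, 0, 0], "jaw": 1}]}}

```text
time_s: 22.43
tool_pos: [0.4972, -0.3111, 0.225]
tool_rot: [-179.9, 0.3, 11.4]
force: [-10.7, -0.8, 3.8]
grip_width: 0.0004
grasp_force: 5.4
```

```bash
python3 -c "
from h import *
st();cap()"
```

```text
fx -0.0724 fy 0.0014 z 0.2250 | Fx -10.64 Fy 1.35 t 22.43 [-179.92    0.31   11.44]
cap fx 0.0042 fy -0.1066 n 82
```

Emit:
{"fn": "servo_tool", "kwargs": {"plan": [{"xyz": [0.05, 0, 0], "twist": [0, 0, 0], "jaw": 1}, {"xyz": [0.1, 0, 0], "twist": [0, 0, 0], "jaw": 1}, {"xyz": [0.15, 0, 0], "twist": [0, 0, 0], "jaw": 1}, {"xyz": [0.15, 0, 0], "twist": [0, 0, 0], "jaw": 1}, {"xyz": [0.15, 0, 0], "twist": [0, 0, 0], "jaw": 1}]}}

```text
time_s: 22.9
tool_pos: [0.4979, -0.311, 0.225]
tool_rot: [-179.9, 0.4, 11.4]
force: [-13.9, 0.1, 6.5]
grip_width: 0.0004
grasp_force: 6.9
```

```bash
python3 -c "
from h import *
st();cap()"
```

```text
fx -0.0718 fy 0.0013 z 0.2250 | Fx -13.63 Fy 2.84 t 22.90 [-179.89    0.45   11.42]
cap fx 0.0041 fy -0.1068 n 81
```

Emit:
{"fn": "servo_tool", "kwargs": {"plan": [{"xyz": [0.05, 0, 0], "twist": [0, 0, 0], "jaw": 1}, {"xyz": [0.06, 0, 0], "twist": [0, 0, 0], "jaw": 1}, {"xyz": [0.06, 0, 0], "twist": [0, 0, 0], "jaw": 1}, {"xyz": [0.06, 0, 0], "twist": [0, 0, 0], "jaw": 1}]}}

```text
time_s: 23.28
tool_pos: [0.4981, -0.3111, 0.225]
tool_rot: [-179.9, 0.5, 11.4]
force: [-14.9, -0.3, 6.9]
grip_width: 0.0004
grasp_force: 7.5
```

```bash
python3 -c "
from h import *
st();cap()"
```

```text
fx -0.0716 fy 0.0012 z 0.2250 | Fx -14.71 Fy 2.66 t 23.28 [-179.87    0.5    11.4 ]
cap fx 0.0039 fy -0.1068 n 82
```

About 15 N reached. I'll let go, back off and rise well clear.

Emit:
{"fn": "servo_tool", "kwargs": {"plan": [{"xyz": [-0.5, 0, 0], "twist": [0, 0, 0], "jaw": 1}, {"xyz": [-1.2, 0, 0], "twist": [0, 0, 0], "jaw": 1}, {"xyz": [-2, 0, 0], "twist": [0, 0, 0], "jaw": 1}, {"xyz": [-2.5, 0, 0], "twist": [0, 0, 0], "jaw": 1}, {"xyz": [-2.5, 0, -3], "twist": [0, 0, 0], "jaw": 1}, {"xyz": [-2.5, 0, -7], "twist": [0, 0, 0], "jaw": 1}, {"xyz": [-2.5, 0, -11], "twist": [0, 0, 0], "jaw": 1}, {"xyz": [-2.5, 0, -14], "twist": [0, 0, 0], "jaw": 1}, {"xyz": [-2.5, 0, -14], "twist": [0, 0, 0], "jaw": 1}]}}

```text
time_s: 24.08
tool_pos: [0.4788, -0.3156, 0.3733]
tool_rot: [179.4, -0.6, 11.5]
force: [2.5, -0.9, 0.0]
grip_width: 0.0004
grasp_force: 0.0
```

```bash
python3 -c "
from h import *
st();cap()
c=cam('side');cv2.imwrite('pics/s5.png',cv2.resize(c['img'][130:250,175:335,::-1],(800,600),interpolation=cv2.INTER_CUBIC))"
```

```text
fx -0.0914 fy 0.0006 z 0.3733 | Fx 2.22 Fy -1.41 t 24.08 [179.41  -0.59  11.53]
cap fx 0.0117 fy -0.1118 n 23
```

View pics/s5.png

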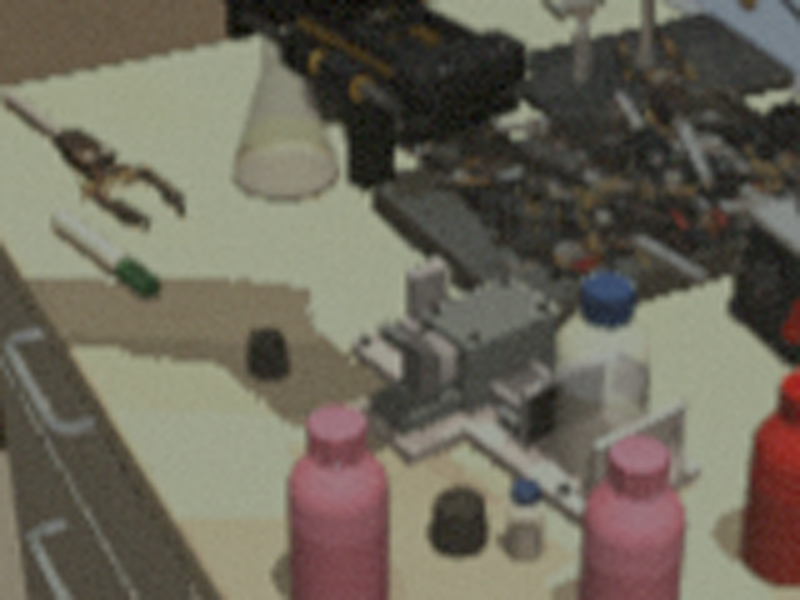

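The wedge is in (425,360), the bottle (608,340) stands snug and upright in the jaws, the gripper is clear and the bystanders haven't moved.

Emit:
{"fn": "servo_tool", "kwargs": {"plan": [{"xyz": [0, 0, 0], "twist": [0, 0, 0], "jaw": 1}, {"xyz": [0, 0, 0], "twist": [0, 0, 0], "jaw": 1}, {"xyz": [0, 0, 0], "twist": [0, 0, 0], "jaw": 1}]}}

```text
time_s: 24.43
tool_pos: [0.4764, -0.3148, 0.3634]
tool_rot: [-179.9, 0.1, 11.5]
force: [-0.1, -0.4, 0.3]
grip_width: 0.0003
grasp_force: 0.0
```

```bash
python3 -c "
from cell import env
print(env.sign_off())"
```

```text
the job is handed in; nothing more can be done
None
```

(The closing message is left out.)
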